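# Gauge the bore depth of a used pump body

## Robot

A 6-joint arm with a two-finger parallel gripper is mounted at the origin on the work surface. World frame = base frame: x ahead of the robot, y to its left, z up, the work surface at z = 0. Lengths are in m, angles in rad, forces in N, time in s.
With the tool pointing down it reaches from about 0.275 to 0.725 m from the base axis. Payload 15.9 kg.
Tool frame: the origin (TCP) lies at the very end of the fingers, on their centre line; the grasp point (between the pads) lies 19 mm behind it; z points along the fingers, y is the line along which they close (so a half turn about z gives the same grasp; the last joint's range is limited). The gripper opens to 85 mm and grips with 20 to 120 N. Pads are 22 mm wide; open, the fingers measure 114 mm over their backs; the gripper's body (76 mm by 85 mm) begins 54 mm behind the grasp point. The pads swing forward as they close: fully open they stand 13 mm farther back than shut.
Start: joints at [1.195, 0.213, -0.034, 1.323, 0, 1.571], TCP at [0.184, 0.465, 0.231] pointing down, gripper open.
Joint ranges: [-2.98, 2.98], [-0.74, 1.72], [-1.14, 1.35], [-2.1, 2.04], [-1.57, 1.44], [-3.14, 3.14]. Speed limits (rad/s): [1.89, 1.89, 2.39, 2.57, 3.14, 3.14].

## Interface

Orientations are given as a unit quaternion [w, x, y, z].
In Python, from workcell import bot gives the robot as it stands.
- The arm moves only by the shell command python3 -m crank 'ROWS' [OPENING] [FORCE]. ROWS is JSON, a list of rows, each an object of numbers: "x", "y", "z": the shift along the world's x, y, z in cm; "wx", "wy", "wz": the turn, a rotation vector about the world's x, y, z in rad. A call has 1 to 8 rows; each row shifts and turns the commanded pose from where the row before left it; what a row does not reach is not made up. A row lasts 1/12 s, in which the tool goes at most 41.7 mm and 7.16 degrees, less where a joint would pass 70% of its speed; a pose out of reach is approached as far as the arm can. A call with a gripper value outside its range is refused whole. OPENING is the opening, from -1 (shut) to 1 (fully open), set as the call begins (- or left out, the last holds). The fingers move at their own pace and stop on an object; FORCE is the grip in N (left out, the last holds). Time passes only in rows, so rows that do not move let the fingers close. It gives the time, the measured TCP pose, the force, the opening and the grip force at its end, in the units of the state.
- bot.get_state(): the state, without advancing time (a new reading comes with each control period).
- bot.get_image(name): name is "scene" or "side" or "wrist"; returns a dict with "frame" (480x640x3 uint8, blue, green, red), "range_z" (480x640 float32, m along the optical axis (not along the pixel's ray), 0 where there is no reading), "mtx" (3x3 intrinsics, pixels), "rvec" (rotation vector, rad) and "tvec" (3), from world to camera coordinates, as OpenCV has them; the wrist camera has in their place "tool_from_camera" (4x4, takes a point from camera to tool coordinates, whose origin is the TCP and whose axes are the flange's). Camera axes: x right, y down, z forward; pixel columns grow to the right and rows downward; lengths in m; the calibration is good to about 2 mm. A picture is of the moment at which its call begins: read the wrist's pose just before it.
- bot.hand_in(): hands the job in; it is judged then, once.
The state is a dict: "t": time; "qpos": joint angles; "qvel": joint speeds; "joint_efforts": joint torques, N m; "position": TCP position; "ee_rot": TCP orientation; "contact_force": force on the tool from outside, world axes, zero at the start; "wrist_torque": the same for the moment, N m; "gripper_width": finger opening in m; "finger_force": force on a finger pad.
Only numpy, scipy, OpenCV 4.12 (cv2) and the standard library are available. Lean on these libraries where they do the work, as an engineer would, in place of code of your own. Each camera call takes 0.05 s, during which the arm holds its last target. There are 200 camera calls.

## Task

Find out how deep the blind bore in the blue pump body on the sale table is: take the depth gauge from its stand, lower it into the bore and push it on gently, so that the collar slides up the rod, until the rod rests on the bore's floor. Then hang the gauge back in its stand by its collar, without shifting the collar, so that it keeps the reading. Go easy on the bore's floor and leave the other things alone.

Things in the scene. Friction and masses are not known exactly. Their poses are not given: they have to be found in the camera images.
- gauge: Depth gauge standing upright: a bright steel rod 13 mm in diameter, its last 6 mm stepped down to a 9 mm nose; a red plastic handle 26 mm in diameter and 50 mm tall on top (95 to 145 mm above the tip, its middle at 120 mm); a brass collar on the rod. Mass 0.15 to 0.31 kg. Origin at the centre of the rod's lower end (the tip), z along the rod up to the handle.
- collar (a joint): Brass collar, 38 mm in diameter and 12 mm tall, that slides stiffly along the gauge's rod and stays where it is left: it takes a push of 4 to 6 N to slide it, more than the gauge's weight. Value in m: 0 at the start, where its underside is 18 mm above the tip, growing towards the handle up to 0.062. The gauge's reading, the length of rod below the collar, is 18 mm plus this value.
- collar_face (a point): Centre of the collar's flat underside, on the rod's axis, z towards the handle.
- housing: Blue cast pump body, bolted down, 72 x 72 mm with low feet out to 108 x 104 mm, with a square flat steel face on top at 85 mm height, 64 x 64 mm. A blind round bore, 16 mm in diameter, runs straight down from the middle of the face; its depth is not known (somewhere between 36 and 64 mm) and its flat floor (bore_floor; no pose is given for it) is hard. Origin at the centre of its underside.
- bore_mouth (a point): Centre of the bore's mouth, in the plane of the pump body's top face, 85 mm above the table.
- stand: Gauge stand, fixed to the table: a wooden block 66 x 66 mm with low runners out to 105 x 98 mm and a brass plate on top at 85 mm height, with a round hole 16 mm in diameter right through to the table. The gauge starts in it, hanging by its collar. Origin at the centre of its underside.
- stand_mouth (a point): Centre of the stand's hole, in the plane of the brass plate's top, 85 mm above the table.
- hammer: Bystander: claw hammer with a blue handle, about 260 mm long, lying beyond the work, under 50 mm tall. Origin under its middle.
- tape: Bystander: yellow tape measure, 65 x 40 x 60 mm tall, standing at the right-hand side of the work (-y). Origin at the centre of its underside.
- can: Bystander: white and green paint can, 66 mm in diameter, 110 mm tall, standing beyond the work. Origin at the centre of its underside.
Things that resemble listed ones, but are neither listed nor needed, are in the scene too. What is meant by the gauge is not pink or purple, and is the smaller of those in its own colour.

How it is judged:
On the way:
1. the gauge's rod stands on the floor of the bore (within 1.5 mm), its collar on the pump body's top face (z of gauge in the frame of bore_floor below 0.0015 m and horizontal distance between gauge and bore_mouth below 0.006 m and z of collar_face in the frame of housing between 0.0825 and 0.0875 m), for 0.2 s.
At the end, for the whole second after the job is handed in: The gauge hangs upright and still in its stand, collar flat on the brass plate, released, and the length of rod below the collar equals the bore's depth within 2.5 mm (horizontal distance between gauge and stand_mouth below 0.006 m and z of collar_face in the frame of stand between 0.0825 and 0.0875 m and angle between gauge's own z axis and vertical below 0.08 rad and z of gauge in the frame of bore_floor between -0.0025 and 0.0025 m and linear speed of gauge below 0.02 m/s); the robot touches nothing.
It fails at once if the rod is rammed against the bore's floor with more than 30 N (contact force between gauge and bore_floor above 30 N).
It fails at once if the hammer is knocked or moved more than 20 mm (distance of hammer from where it was at the start of the episode above 0.02 m).
It fails at once if the tape is knocked or moved more than 20 mm (distance of tape from where it was at the start of the episode above 0.02 m).
It fails at once if the can is knocked or moved more than 20 mm (distance of can from where it was at the start of the episode above 0.02 m).
It also fails if it takes over 67 s, if anything falls off the work surface, if the arm or the gripper's body presses on something with over 40 N, if the wrist force passes 120 N, or if a joint passes its speed limit or range.

## Working session

There is one attempt and no reset: what is moved stays moved. The work goes in short steps, Python scripts to look and compute and a shell command to move; the robot and the scene stay as the last step left them, time stands still between calls to the robot, and variables do not carry over. Pictures are saved under pics/ and viewed, at most 10 in all, crops included, and the job is handed in when it is done.

```bash
mkdir -p pics; ls; python3 - <<'E'
from workcell import bot
import cv2,numpy as np
s=bot.get_state();print({k:np.round(v,3).tolist() for k,v in s.items()})
a=bot.get_image("scene");b=bot.get_image("side")
np.savez('v0.npz',**{'s_'+k:v for k,v in a.items()},**{'d_'+k:v for k,v in b.items()})
cv2.imwrite('pics/scene0.png',a['frame']);cv2.imwrite('pics/side0.png',b['frame'])
E
```

```text
pics
{'t': 0.0, 'qpos': [1.195, 0.213, -0.035, 1.324, -0.0, 1.571], 'qvel': [0.001, 0.001, 0.001, -0.001, -0.0, 0.0], 'joint_efforts': [0.003, -68.614, 48.712, 0.018, 0.0, -0.0], 'position': [0.183, 0.465, 0.231], 'ee_rot': [-0.0, 0.187, 0.982, -0.001], 'contact_force': [0.288, -0.707, 0.171], 'wrist_torque': [0.061, 0.032, 0.015], 'finger_force': 0.0, 'gripper_width': 0.085}
```

View pics/scene0.png

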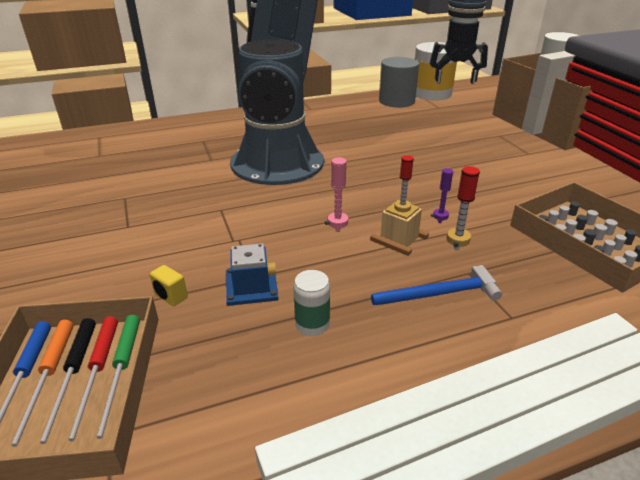

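View pics/side0.png

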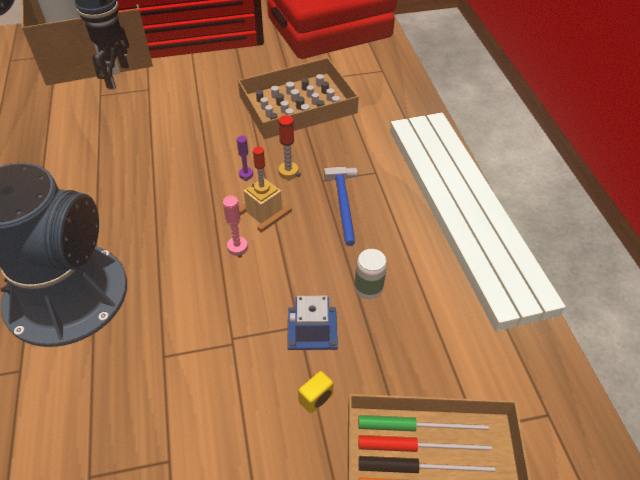

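The scene shows four gauge-like things (scene pixels): pink (339,175), purple (446,180), large red (468,185), and small red in the wooden stand (407,165). By the description I choose the small red one. The pump body is at (249,260), the can at (312,300), the tape at (168,285) and the hammer at (440,290).

```bash
cat > h.py <<'E'
import cv2,numpy as np
def ray(V,p,uv):
    K=V[p+'mtx'];R=cv2.Rodrigues(V[p+'rvec'])[0];t=V[p+'tvec'].ravel()
    d=R.T@np.linalg.inv(K)@np.array([uv[0],uv[1],1.]);return -R.T@t,d
def plane(V,p,uv,z):
    c,d=ray(V,p,uv);return c+d*(z-c[2])/d[2]
def tri(V,a,b):
    c,d=ray(V,'s_',a);e,f=ray(V,'d_',b)
    k=np.linalg.lstsq(np.c_[d,-f],e-c,rcond=None)[0]
    p,q=c+k[0]*d,e+k[1]*f;return (p+q)/2,np.linalg.norm(p-q)
def cloud(V,p):
    K=V[p+'mtx'];R=cv2.Rodrigues(V[p+'rvec'])[0];t=V[p+'tvec'].ravel();Z=V[p+'range_z']
    v,u=np.mgrid[:480,:640];P=np.stack([(u-K[0,2])/K[0,0]*Z,(v-K[1,2])/K[1,1]*Z,Z],-1)
    P=(P-t)@R;P[Z<=0]=np.nan;return P
E
python3 - <<'E'
from h import *
V=np.load('v0.npz')
for p,boxes in (('s_',{'gauge':(395,150,420,212),'bigred':(450,165,485,250),'pink':(325,155,352,235),'purple':(430,165,455,225),'can':(293,270,332,335),'tape':(150,265,188,305),'hous':(225,243,280,302),'stand':(370,200,430,252),'ham':(370,265,502,305)}),
 ('d_',{'gauge':(250,146,272,195),'bigred':(275,115,300,178),'pink':(222,195,250,255),'purple':(235,135,254,180),'can':(352,250,388,298),'tape':(297,372,335,412),'hous':(285,292,340,350),'stand':(240,178,295,228),'ham':(322,165,358,244)})):
    P=cloud(V,p);H=cv2.cvtColor(V[p+'frame'],cv2.COLOR_BGR2HSV)
    for n,(a,b,c,d) in boxes.items():
        Q=P[b:d,a:c].reshape(-1,3);h=H[b:d,a:c].reshape(-1,3)
        m=(Q[:,2]>.012)
        if n in('gauge','bigred'): m&=((h[:,0]<6)|(h[:,0]>174))&(h[:,1]>150)
        q=Q[m&np.isfinite(Q[:,0])]
        print(p,n,len(q),'med',np.nanmedian(q,0).round(3),'lo',np.percentile(q,2,0).round(3),'hi',np.percentile(q,98,0).round(3))
    np.save(p+'P.npy',P)
    # top faces at z~85
    for n in('hous','stand'):
        a,b,c,d=boxes[n];m=abs(P[b:d,a:c,2]-.085)<.006
        v,u=np.nonzero(m);mm=m.astype(np.uint8)
        r=cv2.minAreaRect(P[b:d,a:c][m][:,:2].astype(np.float32)*1000);print('top',n,m.sum(),r,np.median(P[b:d,a:c][m][:,2]))
s=V['s_frame'][140:260,310:490];d=V['d_frame'][105:265,215:310]; e=V['d_frame'][285:355,280:345]
f=lambda i,w:cv2.resize(i,(w,400),interpolation=cv2.INTER_CUBIC)
cv2.imwrite('pics/crop.png',np.hstack([f(s,380),f(d,200),f(e,220)]))
E
```

```text
s_ gauge 256 med [0.5   0.155 0.194] lo [0.485 0.146 0.166] hi [0.505 0.168 0.213]
s_ bigred 563 med [0.587 0.255 0.178] lo [0.566 0.245 0.138] hi [0.594 0.275 0.206]
s_ pink 921 med [0.418 0.029 0.116] lo [0.397 0.01  0.026] hi [0.432 0.052 0.189]
s_ purple 513 med [0.469 0.282 0.09 ] lo [0.452 0.266 0.021] hi [0.481 0.299 0.146]
s_ can 2021 med [ 0.715 -0.137  0.083] lo [ 0.67  -0.162  0.015] hi [ 0.726 -0.102  0.112]
s_ tape 1015 med [ 0.534 -0.373  0.051] lo [ 0.491 -0.406  0.014] hi [ 0.579 -0.344  0.062]
s_ hous 2188 med [ 0.571 -0.215  0.059] lo [ 0.509 -0.26   0.012] hi [ 0.594 -0.168  0.087]
s_ stand 1629 med [0.509 0.143 0.056] lo [0.477 0.107 0.013] hi [0.546 0.209 0.099]
s_ ham 1649 med [0.702 0.151 0.023] lo [0.676 0.004 0.013] hi [0.757 0.255 0.028]
top hous 671 ((541.0315551757812, -211.27056884765625), (63.14030838012695, 70.1742935180664), 77.67756652832031) 0.08492682575562516
top stand 310 ((492.56512451171875, 157.5408935546875), (65.29541015625, 68.81658935546875), 32.79155731201172) 0.08441198888581813
d_ gauge 152 med [0.49  0.151 0.2  ] lo [0.479 0.145 0.167] 
[... 274 characters left out ...]
_ can 1241 med [ 0.684 -0.149  0.092] lo [ 0.658 -0.162  0.016] hi [ 0.717 -0.107  0.112]
d_ tape 919 med [ 0.512 -0.381  0.056] lo [ 0.48  -0.403  0.016] hi [ 0.545 -0.35   0.062]
d_ hous 1804 med [ 0.536 -0.234  0.074] lo [ 0.492 -0.261  0.012] hi [ 0.586 -0.176  0.087]
d_ stand 1298 med [0.488 0.142 0.063] lo [0.445 0.111 0.013] hi [0.538 0.239 0.108]
d_ ham 936 med [0.692 0.152 0.022] lo [0.67  0.003 0.013] hi [0.748 0.257 0.028]
top hous 759 ((540.09521484375, -211.76416015625), (66.66644287109375, 62.709716796875), 79.18524932861328) 0.08336576008616847
top stand 259 ((489.2594909667969, 156.01084899902344), (64.49832153320312, 65.7115478515625), 28.944778442382812) 0.08343049202498176
```

View pics/crop.png

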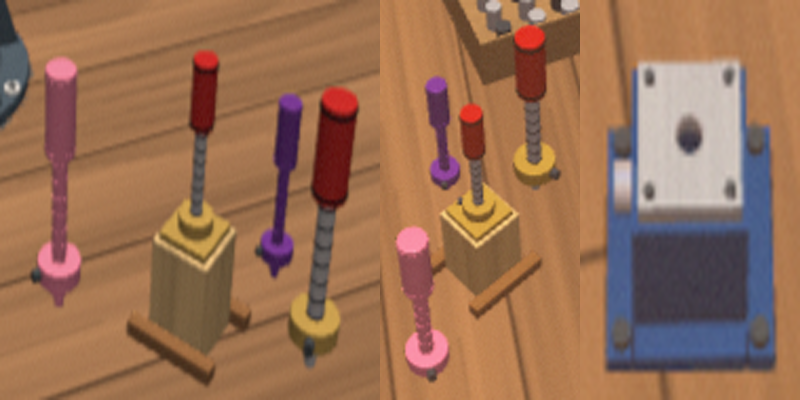

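The crop confirms it: the small red-handled gauge with a brass collar hangs in the wooden stand; its large red twin stands beyond it, with pink and purple to the sides. The bore is the dark spot at side pixel (312,308). Next I triangulate the handle and the bore.

```bash
cat >> h.py <<'E'
def cen(m):
    n,l,s,c=cv2.connectedComponentsWithStats(m.astype(np.uint8));i=1+np.argmax(s[1:,4]);return c[i],s[i]
def red(F,b):
    x,y,X,Y=b;H=cv2.cvtColor(F,cv2.COLOR_BGR2HSV);m=((H[...,0]<8)|(H[...,0]>172))&(H[...,1]>150)&(H[...,2]>60)
    k=np.zeros_like(m);k[y:Y,x:X]=m[y:Y,x:X];return cen(k)
def hole(F,b):
    x,y,X,Y=b;g=cv2.GaussianBlur(cv2.cvtColor(F,cv2.COLOR_BGR2GRAY),(0,0),.7).astype(float)[y:Y,x:X]
    w=np.clip(np.median(g)-20-g,0,None);c,s=cen(w>0);v,u=np.mgrid[y:Y,x:X];return np.array([(u*w).sum(),(v*w).sum()])/w.sum(),s
E
python3 - <<'E'
from h import *
V=np.load('v0.npz')
a,sa=red(V['s_frame'],(395,150,420,185));b,sb=red(V['d_frame'],(250,140,272,172));print(a,sa,b,sb,'handle mid',tri(V,a,b))
a,sa=hole(V['s_frame'],(243,249,256,259));b,sb=hole(V['d_frame'],(305,302,320,316));print(a,sa,b,sb,'bore',tri(V,a,b),plane(V,'s_',a,.085),plane(V,'d_',b,.085))
g=cv2.cvtColor(V['s_frame'],cv2.COLOR_BGR2GRAY);print(g[246:264,238:262])
E
```

```text
[406.30038023 166.80228137] [400 155  14  25 263] [258.54326923 156.87980769] [253 146  12  23 208] handle mid (array([0.49002323, 0.1603546 , 0.1875164 ]), np.float64(0.0003198162218500014))
[247.76847291 254.02770936] [ 1  3  9  5 39] [311.85787781 308.45305466] [ 3  3  9  8 57] bore (array([ 0.54002115, -0.21149902,  0.08270274]), np.float64(0.0003666431895741742)) [ 0.54297504 -0.21186731  0.085     ] [ 0.53975168 -0.21319101  0.085     ]
[[181 180 175 179 179 183 186 186 187 184 185 186 186 185 184 185 185 188
  188 184 150 118 115 165]
 [186 186 187 186 186 186 185 184 186 185 186 186 185 187 188 186 185 186
  188 190 181 174 172 186]
 [184 185 185 185 184 185 185 183 186 184 185 187 188 185 187 187 189 189
  186 186 185 185 187 187]
 [185 185 185 186 185 186 184 187 186 185 184 185 185 184 185 185 185 185
  185 183 184 185 185 186]
 [183 184 185 185 186 185 185 185 186 184 186 184 184 186 184 184 184 184
  183 185 183 184 184 185]
 [183 185 183 183 184 183 184 181 178 175 172 172 172 177 183 184 183 183
  183 183 184 183 185 185]
 [183 183 182 181 182 183 175 153 133 123 123 1
[... 465 characters left out ...]
85 185 185 185 187 185 181 171 170 169 174 182 183 184 179 181 183
  181 182 183 184 182 181]
 [184 185 184 185 182 184 184 184 181 183 183 186 182 182 182 182 183 183
  182 184 182 180 158 147]
 [183 182 182 182 182 183 183 184 184 184 182 183 184 182 182 183 183 183
  186 184 186 169 120  93]
 [183 183 182 181 183 184 184 186 185 185 185 184 183 186 184 185 186 187
  186 188 183 146  98  80]
 [185 187 185 184 186 186 186 186 185 187 186 187 184 187 186 184 187 184
  185 184 185 174 165 162]
 [183 189 185 187 186 186 183 185 184 185 187 187 185 188 184 186 183 172
  168 158 155 153 145 138]
 [184 186 185 185 186 184 173 169 157 154 156 154 145 141 135 130 128 122
  120 111 109 109 105 102]]
```

```bash
R='{"x":2.5,"y":-2.5,"z":0.3,"wz":-0.074}'; python3 -m crank '[{"x":2.5,"y":-2.5,"z":0.3,"wz":-0.074},{"x":2.5,"y":-2.5,"z":0.3,"wz":-0.074},{"x":2.5,"y":-2.5,"z":0.3,"wz":-0.074},{"x":2.5,"y":-2.5,"z":0.3,"wz":-0.074},{"x":2.5,"y":-2.5,"z":0.3,"wz":-0.074},{"x":2.5,"y":-2.5,"z":0.3,"wz":-0.074},{"x":2.5,"y":-2.5,"z":0.3,"wz":-0.074},{"x":2.5,"y":-2.5,"z":0.3,"wz":-0.074}]' 1
python3 -m crank '[{"x":2.5,"y":-2.5,"z":0.3,"wz":-0.074},{"x":2.5,"y":-2.5,"z":0.2,"wz":-0.074},{"x":2.5,"y":-2.5,"wz":-0.074},{"x":2,"y":-2,"wz":-0.074},{},{}]'
```

```text
invalid input at $[0]: expected keys x, y, z, wx, wy, wz
invalid input at $[0]: expected keys x, y, z, wx, wy, wz
```

```bash
python3 -m crank '[{"x":2.5,"y":-2.5,"z":0.3,"wx":0,"wy":0,"wz":-0.074},{"x":2.5,"y":-2.5,"z":0.3,"wx":0,"wy":0,"wz":-0.074},{"x":2.5,"y":-2.5,"z":0.3,"wx":0,"wy":0,"wz":-0.074},{"x":2.5,"y":-2.5,"z":0.3,"wx":0,"wy":0,"wz":-0.074},{"x":2.5,"y":-2.5,"z":0.3,"wx":0,"wy":0,"wz":-0.074},{"x":2.5,"y":-2.5,"z":0.3,"wx":0,"wy":0,"wz":-0.074},{"x":2.5,"y":-2.5,"z":0.3,"wx":0,"wy":0,"wz":-0.074},{"x":2.5,"y":-2.5,"z":0.3,"wx":0,"wy":0,"wz":-0.074}]' 1
python3 -m crank '[{"x":2.5,"y":-2.5,"z":0.3,"wx":0,"wy":0,"wz":-0.074},{"x":2.5,"y":-2.5,"z":0.2,"wx":0,"wy":0,"wz":-0.074},{"x":2.5,"y":-2.5,"z":0,"wx":0,"wy":0,"wz":-0.074},{"x":2,"y":-2,"z":0,"wx":0,"wy":0,"wz":-0.074},{"x":0,"y":0,"z":0,"wx":0,"wy":0,"wz":0},{"x":0,"y":0,"z":0,"wx":0,"wy":0,"wz":0}]'
```

```text
t: 0.77
position: [0.3843, 0.2635, 0.2553]
ee_rot: [-0.0, 0.467, 0.884, -0.0]
contact_force: [-0.0, 0.7, 0.0]
gripper_width: 0.0856
finger_force: 0.0
t: 1.27
position: [0.479, 0.169, 0.2597]
ee_rot: [-0.0, 0.592, 0.806, -0.0]
contact_force: [-0.0, 0.2, 0.7]
gripper_width: 0.0853
finger_force: 0.0
```

```bash
cat >> h.py <<'E'
from scipy.spatial.transform import Rotation as Ro
def wray(s,I,uv):
    w=s['ee_rot'];R=Ro.from_quat([w[1],w[2],w[3],w[0]]).as_matrix();T=np.array(I['tool_from_camera'])
    d=R@T[:3,:3]@np.linalg.inv(I['mtx'])@np.array([uv[0],uv[1],1.]);c=R@T[:3,3]+np.array(s['position']);return c,d
def wplane(s,I,uv,z):
    c,d=wray(s,I,uv);return c+d*(z-c[2])/d[2]
E
python3 - <<'E'
from h import *
from workcell import bot
s=bot.get_state();I=bot.get_image('wrist');cv2.imwrite('pics/w1.png',I['frame'])
print(I['tool_from_camera'].round(3),I['mtx'])
c,st=red(I['frame'],(0,0,640,480));print(c,st,wplane(s,I,c,.187))
E
```

```text
[[-0.    -0.955 -0.297  0.076]
 [ 1.    -0.     0.    -0.001]
 [-0.    -0.297  0.955 -0.143]
 [ 0.     0.     0.     1.   ]] [[346.11778254   0.         321.96235234]
 [  0.         346.11778254 239.12373335]
 [  0.           0.           1.        ]]
[516.39838467 153.43332081] [ 461  123  107   65 5324] [0.57164687 0.2643143  0.187     ]
```

View pics/w1.png

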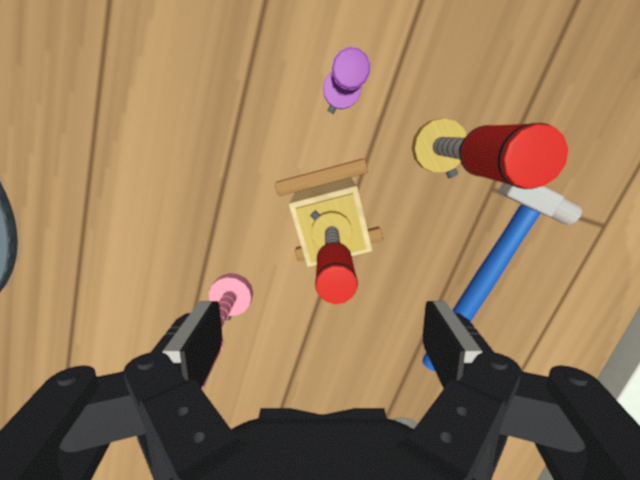

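The wrist view shows the chosen handle's top disc at about (336,282) and its collar at (331,228). The big red gauge is at (533,155), well clear of the fingers.

```bash
python3 - <<'E'
from h import *
from workcell import bot
s=bot.get_state();I=bot.get_image('wrist');F=I['frame']
c,st=red(F,(300,200,370,320));print(c,st)
H=cv2.cvtColor(F,cv2.COLOR_BGR2HSV);print(H[250:306:4,336])
m=((H[...,0]<8)|(H[...,0]>172))&(H[...,1]>150)&(H[...,2]>195);m[:, :300]=0;m[:,370:]=0;m[:200]=0;m[320:]=0
c,st=cen(m);print('top',c,st,wplane(s,I,c,.212));
R=Ro.from_quat(np.r_[s['ee_rot'][1:],s['ee_rot'][0]]).as_matrix();print(R.round(3),s['position'])
print('collar',wplane(s,I,(331.5,228),.097))
E
```

```text
[335.7104867  275.73105871] [ 316  245   42   61 1993]
[[  2 205 127]
 [  1 202 129]
 [  1 207 128]
 [  2 206 129]
 [  1 172 107]
 [  2 181 240]
 [  2 186 236]
 [  2 190 234]
 [  2 189 233]
 [  2 192 231]
 [  2 192 231]
 [  1 190 230]
 [  2 196 229]
 [  1 195 229]]
top [336.60435876 286.28667225] [ 316  268   42   38 1193] [0.49015017 0.15973527 0.212     ]
[[-0.302  0.953 -0.001]
 [ 0.953  0.302 -0.   ]
 [ 0.    -0.001 -1.   ]] [0.47840536 0.16980541 0.25988906]
collar [0.48856762 0.16416235 0.097     ]
```

```bash
python3 -m crank '[{"x":1.2,"y":-1.0,"z":0,"wx":0,"wy":0,"wz":0},{"x":0,"y":0,"z":-2,"wx":0,"wy":0,"wz":0},{"x":0,"y":0,"z":-2,"wx":0,"wy":0,"wz":0},{"x":0,"y":0,"z":-2,"wx":0,"wy":0,"wz":0},{"x":0,"y":0,"z":-2,"wx":0,"wy":0,"wz":0},{"x":0,"y":0,"z":-1.2,"wx":0,"wy":0,"wz":0},{"x":0,"y":0,"z":0,"wx":0,"wy":0,"wz":0},{"x":0,"y":0,"z":0,"wx":0,"wy":0,"wz":0}]' 1
python3 -m crank '[{"x":0,"y":0,"z":0,"wx":0,"wy":0,"wz":0},{"x":0,"y":0,"z":0,"wx":0,"wy":0,"wz":0},{"x":0,"y":0,"z":0,"wx":0,"wy":0,"wz":0},{"x":0,"y":0,"z":0,"wx":0,"wy":0,"wz":0},{"x":0,"y":0,"z":0,"wx":0,"wy":0,"wz":0},{"x":0,"y":0,"z":0,"wx":0,"wy":0,"wz":0},{"x":0,"y":0,"z":0,"wx":0,"wy":0,"wz":0},{"x":0,"y":0,"z":0,"wx":0,"wy":0,"wz":0}]' -1 40
```

```text
t: 2.03
position: [0.4897, 0.1608, 0.1685]
ee_rot: [-0.0, 0.59, 0.807, -0.0]
contact_force: [0.7, -0.2, 1.5]
gripper_width: 0.0853
finger_force: 0.0
t: 2.7
position: [0.4907, 0.1601, 0.1686]
ee_rot: [0.0, 0.591, 0.807, 0.0]
contact_force: [-0.5, -0.9, 4.8]
gripper_width: 0.0248
finger_force: 39.2
```

```bash
python3 -m crank '[{"x":0,"y":0,"z":0.5,"wx":0,"wy":0,"wz":0},{"x":0,"y":0,"z":1,"wx":0,"wy":0,"wz":0},{"x":0,"y":0,"z":1.5,"wx":0,"wy":0,"wz":0},{"x":0,"y":0,"z":1.5,"wx":0,"wy":0,"wz":0},{"x":0,"y":0,"z":1,"wx":0,"wy":0,"wz":0},{"x":0,"y":0,"z":0,"wx":0,"wy":0,"wz":0},{"x":0,"y":0,"z":0,"wx":0,"wy":0,"wz":0},{"x":0,"y":0,"z":0,"wx":0,"wy":0,"wz":0}]' - 40
python3 - <<'E'
from h import *
from workcell import bot
a=bot.get_image("scene");b=bot.get_image("side")
np.savez('v1.npz',**{'s_'+k:v for k,v in a.items()},**{'d_'+k:v for k,v in b.items()})
f=lambda i:cv2.resize(i,(390,420),interpolation=cv2.INTER_CUBIC)
cv2.imwrite('pics/lift.png',np.hstack([f(a['frame'][110:250,345:475]),f(b['frame'][90:230,200:330])]))
E
```

```text
t: 3.37
position: [0.4902, 0.16, 0.2226]
ee_rot: [-0.0, 0.591, 0.807, -0.0]
contact_force: [-0.2, -0.2, -2.1]
gripper_width: 0.0251
finger_force: 39.6
```

View pics/lift.png

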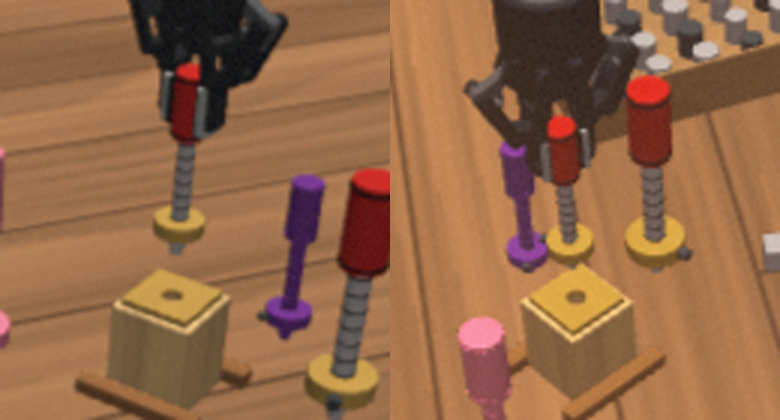

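The gauge is lifted and looks upright. The stand's hole is visible at scene (403,208) and side (262,189); the collar is at scene (404,184) and side (259,171).

```bash
cat >> h.py <<'E'
def brass(F,b):
    x,y,X,Y=b;H=cv2.cvtColor(F,cv2.COLOR_BGR2HSV);m=(H[...,0]>18)&(H[...,0]<32)&(H[...,1]>140)&(H[...,2]>70)
    k=np.zeros_like(m);k[y:Y,x:X]=m[y:Y,x:X];return cen(k)
E
python3 - <<'E'
from h import *
V=np.load('v1.npz');S,D=V['s_frame'],V['d_frame']
a,sa=hole(S,(395,204,411,213));b,sb=hole(D,(256,184,269,194));print('hole',a,sa,b,sb,tri(V,a,b),plane(V,'s_',a,.085),plane(V,'d_',b,.085))
a,sa=brass(S,(390,170,420,194));b,sb=brass(D,(245,160,270,180));print('collar',a,sa,b,sb,tri(V,a,b))
a,sa=red(S,(390,125,420,160));b,sb=red(D,(245,125,270,155));print('handle',a,sa,b,sb,tri(V,a,b))
E
```

```text
hole [402.05718702 207.91035549] [ 4  2  7  4 25] [261.54345307 188.54345307] [ 2  2  8  6 34] (array([0.48978512, 0.16029651, 0.08323636]), np.float64(0.0006687735068651681)) [0.49196746 0.15923816 0.085     ] [0.48964427 0.15806273 0.085     ]
collar [404.30708661 184.8976378 ] [397 179  16  12 127] [259.41111111 170.37777778] [252 165  15  10  90] (array([0.48907591, 0.16099243, 0.14306275]), np.float64(0.0010027310624689185))
handle [406.2173913  142.91847826] [402 131  10  27 184] [257.3902439  139.05365854] [252 128  11  24 205] (array([0.49089929, 0.15433238, 0.24522149]), np.float64(0.001434364116393384))
```

```bash
python3 -m crank '[{"x":0.2,"y":-1.5,"z":0,"wx":0,"wy":0,"wz":0},{"x":0.4,"y":-3,"z":0,"wx":0,"wy":0,"wz":0},{"x":0.4,"y":-3,"z":0,"wx":0,"wy":0,"wz":0},{"x":0.4,"y":-3,"z":0,"wx":0,"wy":0,"wz":0},{"x":0.4,"y":-3,"z":0,"wx":0,"wy":0,"wz":0},{"x":0.4,"y":-3,"z":0,"wx":0,"wy":0,"wz":0},{"x":0.4,"y":-3,"z":0,"wx":0,"wy":0,"wz":0},{"x":0.4,"y":-3,"z":0,"wx":0,"wy":0,"wz":0}]' - 40
python3 -m crank '[{"x":0.4,"y":-3,"z":0,"wx":0,"wy":0,"wz":0},{"x":0.4,"y":-3,"z":0,"wx":0,"wy":0,"wz":0},{"x":0.4,"y":-3,"z":0,"wx":0,"wy":0,"wz":0},{"x":0.4,"y":-3,"z":0,"wx":0,"wy":0,"wz":0},{"x":0.45,"y":-2.7,"z":0,"wx":0,"wy":0,"wz":0},{"x":0,"y":0,"z":0,"wx":0,"wy":0,"wz":0},{"x":0,"y":0,"z":0,"wx":0,"wy":0,"wz":0},{"x":0,"y":0,"z":0,"wx":0,"wy":0,"wz":0}]'
python3 - <<'E'
from h import *
from workcell import bot
s=bot.get_state();a=bot.get_image("scene");b=bot.get_image("side");w=bot.get_image('wrist')
np.savez('v2.npz',**{'s_'+k:v for k,v in a.items()},**{'d_'+k:v for k,v in b.items()})
print(s['position'],s['contact_force'],s['qpos'][5])
f=lambda i:cv2.resize(i,(260,420),interpolation=cv2.INTER_CUBIC)
cv2.imwrite('pics/over.png',np.hstack([f(a['frame'][170:282,210:280]),f(b['frame'][235:347,275:345]),cv2.resize(w['frame'],(280,420))]))
E
```

```text
t: 4.13
position: [0.5201, -0.0664, 0.2227]
ee_rot: [-0.0, 0.591, 0.807, -0.0]
contact_force: [0.6, 0.6, -0.6]
gripper_width: 0.0248
finger_force: 39.6
t: 4.8
position: [0.5407, -0.2116, 0.2227]
ee_rot: [-0.001, 0.591, 0.807, -0.0]
contact_force: [-0.1, 2.4, -1.9]
gripper_width: 0.0251
finger_force: 39.7
[ 0.54069161 -0.21158434  0.2226966 ] [-0.12354959  2.40096347 -1.860856  ] 0.8909565039168653
```

View pics/over.png

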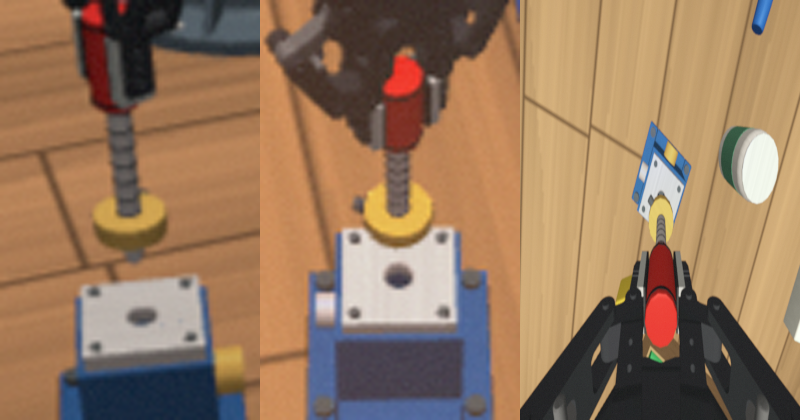

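The gauge hangs above the pump body in both views. The bore is at scene (248,254) and side (312,308), and the collar is just above it.

```bash
python3 - <<'E'
from h import *
V=np.load('v2.npz');S,D=V['s_frame'],V['d_frame']
a,sa=hole(S,(243,249,256,259));b,sb=hole(D,(305,302,320,316));print('hole',a,b,tri(V,a,b))
a,sa=brass(S,(230,215,260,240));b,sb=brass(D,(298,280,325,304));print('collar',a,sa,b,sb,tri(V,a,b))
# rod axis: grey columns between handle and collar, intensity-edge based
for p,F,rows,x0,x1 in (('s_',S,range(203,219,3),232,252),('d_',D,range(277,286,2),304,322)):
    for r in rows:
        h=cv2.cvtColor(F,cv2.COLOR_BGR2HSV)[r,x0:x1,1];i=np.nonzero(h<70)[0];print(p,r,i.min()+x0 if len(i) else 0,i.max()+x0 if len(i) else 0,len(i))
# predicted projections of vertical axis through collar
c=tri(V,a,b)[0]
for p in('s_','d_'):
    q=np.array([[c[0],c[1],z] for z in(.115,.121,.145,.17,.2)]);print(p,cv2.projectPoints(q,V[p+'rvec'],V[p+'tvec'],V[p+'mtx'],None)[0].reshape(-1,2).round(1).tolist())
E
```

```text
hole [247.77934849 254.02519975] [311.85974026 308.44357864] (array([ 0.54002891, -0.21147894,  0.08270827]), np.float64(0.00036874370036213606))
collar [244.79532164 229.0994152 ] [235 222  19  14 171] [311.7133758  291.25477707] [303 284  18  14 157] (array([ 0.54035471, -0.21130818,  0.14364589]), np.float64(0.0016337148495691777))
s_ 203 239 244 6
s_ 206 240 245 6
s_ 209 240 245 6
s_ 212 240 245 6
s_ 215 241 245 5
s_ 218 241 246 6
d_ 277 310 314 5
d_ 279 310 314 5
d_ 281 310 314 5
d_ 283 310 314 5
d_ 285 310 314 5
s_ [[246.4, 240.9], [246.1, 238.4], [245.0, 228.2], [243.8, 217.3], [242.4, 203.7]]
d_ [[311.9, 299.6], [311.9, 298.0], [311.9, 291.2], [311.8, 284.0], [311.8, 275.0]]
```

```bash
python3 -m crank '[{"x":0,"y":0,"z":-1,"wx":0,"wy":0,"wz":0},{"x":0,"y":0,"z":-1,"wx":0,"wy":0,"wz":0},{"x":0,"y":0,"z":-1,"wx":0,"wy":0,"wz":0},{"x":0,"y":0,"z":-0.5,"wx":0,"wy":0,"wz":0},{"x":0,"y":0,"z":-0.2,"wx":0,"wy":0,"wz":0},{"x":0,"y":0,"z":-0.2,"wx":0,"wy":0,"wz":0},{"x":0,"y":0,"z":-0.2,"wx":0,"wy":0,"wz":0},{"x":0,"y":0,"z":0,"wx":0,"wy":0,"wz":0}]' - 40
python3 -m crank '[{"x":0,"y":0,"z":-0.2,"wx":0,"wy":0,"wz":0},{"x":0,"y":0,"z":-0.2,"wx":0,"wy":0,"wz":0},{"x":0,"y":0,"z":-0.2,"wx":0,"wy":0,"wz":0},{"x":0,"y":0,"z":0,"wx":0,"wy":0,"wz":0},{"x":0,"y":0,"z":0,"wx":0,"wy":0,"wz":0}]' - 40
```

```text
t: 5.62
position: [0.541, -0.212, 0.1822]
ee_rot: [0.0, 0.591, 0.807, 0.0]
contact_force: [0.1, 0.5, -1.4]
gripper_width: 0.025
finger_force: 39.7
t: 6.03
position: [0.5409, -0.2119, 0.1762]
ee_rot: [-0.0, 0.591, 0.807, -0.0]
contact_force: [0.3, 0.7, -1.5]
gripper_width: 0.0251
finger_force: 39.7
```

```bash
python3 -m crank '[{"x":0,"y":0,"z":-0.2,"wx":0,"wy":0,"wz":0},{"x":0,"y":0,"z":-0.2,"wx":0,"wy":0,"wz":0},{"x":0,"y":0,"z":-0.2,"wx":0,"wy":0,"wz":0},{"x":0,"y":0,"z":-0.2,"wx":0,"wy":0,"wz":0},{"x":0,"y":0,"z":0,"wx":0,"wy":0,"wz":0},{"x":0,"y":0,"z":0,"wx":0,"wy":0,"wz":0}]' - 40
python3 -m crank '[{"x":0,"y":0,"z":-0.2,"wx":0,"wy":0,"wz":0},{"x":0,"y":0,"z":-0.2,"wx":0,"wy":0,"wz":0},{"x":0,"y":0,"z":-0.2,"wx":0,"wy":0,"wz":0},{"x":0,"y":0,"z":-0.2,"wx":0,"wy":0,"wz":0},{"x":0,"y":0,"z":0,"wx":0,"wy":0,"wz":0},{"x":0,"y":0,"z":0,"wx":0,"wy":0,"wz":0}]' - 40
```

```text
t: 6.53
position: [0.5409, -0.2119, 0.1682]
ee_rot: [-0.0, 0.591, 0.807, -0.0]
contact_force: [-0.1, -0.8, -2.6]
gripper_width: 0.0252
finger_force: 39.9
t: 7.03
position: [0.5409, -0.2118, 0.16]
ee_rot: [-0.0, 0.591, 0.807, -0.0]
contact_force: [1.5, 0.3, -2.0]
gripper_width: 0.0249
finger_force: 39.8
```

```bash
python3 -m crank '[{"x":0,"y":0,"z":-0.15,"wx":0,"wy":0,"wz":0},{"x":0,"y":0,"z":-0.15,"wx":0,"wy":0,"wz":0}]' - 40; python3 -m crank '[{"x":0,"y":0,"z":-0.1,"wx":0,"wy":0,"wz":0}]' - 40
python3 - <<'E'
from h import *
from workcell import bot
a=bot.get_image("scene");b=bot.get_image("side")
np.savez('v3.npz',**{'s_'+k:v for k,v in a.items()},**{'d_'+k:v for k,v in b.items()})
f=lambda i:cv2.resize(i,(375,600),interpolation=cv2.INTER_CUBIC)
cv2.imwrite('pics/in.png',np.hstack([f(a['frame'][170:282,210:280]),f(b['frame'][235:347,275:345])]))
E
```

```text
t: 7.2
position: [0.541, -0.2119, 0.1574]
ee_rot: [0.0, 0.591, 0.807, -0.0]
contact_force: [-1.6, 0.5, 4.9]
gripper_width: 0.0249
finger_force: 40.3
t: 7.28
position: [0.541, -0.2119, 0.1562]
ee_rot: [0.0, 0.591, 0.807, -0.0]
contact_force: [-1.5, -0.2, 5.8]
gripper_width: 0.0251
finger_force: 40.3
```

View pics/in.png

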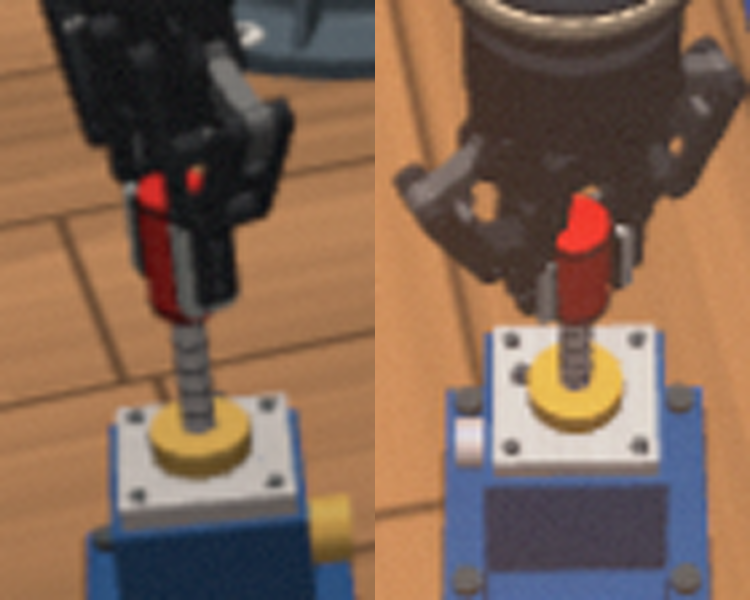

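The collar sits flat on the pump face, around scene (247,253), and slides with a push of about 7 N. I continue in small steps and watch the force.

```bash
m(){ :; }; python3 -m crank '[{"x":0,"y":0,"z":-0.1,"wx":0,"wy":0,"wz":0},{"x":0,"y":0,"z":-0.1,"wx":0,"wy":0,"wz":0},{"x":0,"y":0,"z":-0.1,"wx":0,"wy":0,"wz":0},{"x":0,"y":0,"z":-0.1,"wx":0,"wy":0,"wz":0}]' - 40|sed -n '2p;4p'
python3 -m crank '[{"x":0,"y":0,"z":-0.1,"wx":0,"wy":0,"wz":0},{"x":0,"y":0,"z":-0.1,"wx":0,"wy":0,"wz":0}]' |sed -n '2p;4p'
python3 -m crank '[{"x":0,"y":0,"z":-0.1,"wx":0,"wy":0,"wz":0}]' |sed -n '2p;4p'
python3 -m crank '[{"x":0,"y":0,"z":-0.1,"wx":0,"wy":0,"wz":0}]' |sed -n '2p;4p'
```

```text
position: [0.541, -0.2119, 0.1523]
contact_force: [-1.9, 0.6, 5.4]
position: [0.541, -0.2119, 0.1502]
contact_force: [-3.0, 0.9, 5.2]
position: [0.541, -0.2119, 0.1492]
contact_force: [-2.5, -0.7, 5.5]
position: [0.541, -0.2119, 0.1482]
contact_force: [-2.2, 0.9, 4.5]
```

```bash
ok(){ tee /tmp/o | grep position|tr '\n' ' '; awk -F'[],[]' '/contact/{print $4; exit ($4>9)}' /tmp/o; }
python3 -m crank '[{"x":0,"y":0,"z":-0.1,"wx":0,"wy":0,"wz":0}]' |ok &&
python3 -m crank '[{"x":0,"y":0,"z":-0.1,"wx":0,"wy":0,"wz":0}]' |ok &&
python3 -m crank '[{"x":0,"y":0,"z":-0.1,"wx":0,"wy":0,"wz":0}]' |ok &&
python3 -m crank '[{"x":0,"y":0,"z":-0.1,"wx":0,"wy":0,"wz":0}]' |ok &&
python3 -m crank '[{"x":0,"y":0,"z":-0.1,"wx":0,"wy":0,"wz":0}]' |ok &&
python3 -m crank '[{"x":0,"y":0,"z":-0.1,"wx":0,"wy":0,"wz":0}]' |ok &&
python3 -m crank '[{"x":0,"y":0,"z":-0.1,"wx":0,"wy":0,"wz":0}]' |ok &&
python3 -m crank '[{"x":0,"y":0,"z":-0.1,"wx":0,"wy":0,"wz":0}]' |ok
```

```text
position: [0.541, -0.2119, 0.1472]  4.9
position: [0.541, -0.2119, 0.1462]  4.9
position: [0.541, -0.2119, 0.1452]  4.4
position: [0.541, -0.2119, 0.1442]  5.1
position: [0.541, -0.2119, 0.1432]  5.0
position: [0.5411, -0.2119, 0.1424]  20.8
```

```bash
python3 -m crank '[{"x":0,"y":0,"z":0.05,"wx":0,"wy":0,"wz":0},{"x":0,"y":0,"z":0,"wx":0,"wy":0,"wz":0}]'; python3 -m crank '[{"x":0,"y":0,"z":0,"wx":0,"wy":0,"wz":0},{"x":0,"y":0,"z":0,"wx":0,"wy":0,"wz":0},{"x":0,"y":0,"z":0,"wx":0,"wy":0,"wz":0}]' | grep -E 'pos|con'
```

```text
t: 8.72
position: [0.541, -0.2119, 0.1426]
ee_rot: [-0.0, 0.591, 0.807, 0.0]
contact_force: [0.2, 0.2, 2.2]
gripper_width: 0.0252
finger_force: 39.9
position: [0.541, -0.2118, 0.1426]
contact_force: [-0.1, 0.0, -2.2]
```

```bash
python3 -m crank '[{"x":0,"y":0,"z":0.5,"wx":0,"wy":0,"wz":0},{"x":0,"y":0,"z":1,"wx":0,"wy":0,"wz":0},{"x":0,"y":0,"z":1.5,"wx":0,"wy":0,"wz":0},{"x":0,"y":0,"z":1.5,"wx":0,"wy":0,"wz":0},{"x":0,"y":0,"z":1.5,"wx":0,"wy":0,"wz":0},{"x":0,"y":0,"z":1.5,"wx":0,"wy":0,"wz":0},{"x":0,"y":0,"z":0.5,"wx":0,"wy":0,"wz":0},{"x":0,"y":0,"z":0,"wx":0,"wy":0,"wz":0}]' | grep -E 'pos|con'
python3 -m crank '[{"x":-0.2,"y":1.5,"z":0,"wx":0,"wy":0,"wz":0},{"x":-0.4,"y":3,"z":0,"wx":0,"wy":0,"wz":0},{"x":-0.4,"y":3,"z":0,"wx":0,"wy":0,"wz":0},{"x":-0.4,"y":3,"z":0,"wx":0,"wy":0,"wz":0},{"x":-0.4,"y":3,"z":0,"wx":0,"wy":0,"wz":0},{"x":-0.4,"y":3,"z":0,"wx":0,"wy":0,"wz":0},{"x":-0.4,"y":3,"z":0,"wx":0,"wy":0,"wz":0},{"x":-0.4,"y":3,"z":0,"wx":0,"wy":0,"wz":0}]' | grep -E 'pos|con'
python3 -m crank '[{"x":-0.4,"y":3,"z":0,"wx":0,"wy":0,"wz":0},{"x":-0.4,"y":3,"z":0,"wx":0,"wy":0,"wz":0},{"x":-0.4,"y":3,"z":0,"wx":0,"wy":0,"wz":0},{"x":-0.5,"y":3,"z":0,"wx":0,"wy":0,"wz":0},{"x":-0.4,"y":2.7,"z":0,"wx":0,"wy":0,"wz":0},{"x":0,"y":0,"z":0,"wx":0,"wy":0,"wz":0},{"x":0,"y":0,"z":0,"wx":0,"wy":0,"wz":0},{"x":0,"y":0,"z":0,"wx":0,"wy":0,"wz":0}]'
python3 - <<'E'
from h import *
from workcell import bot
a=bot.get_image("scene");b=bot.get_image("side")
V={**{'s_'+k:v for k,v in a.items()},**{'d_'+k:v for k,v in b.items()}};np.savez('v4.npz',**V)
f=lambda i:cv2.resize(i,(390,420),interpolation=cv2.INTER_CUBIC)
cv2.imwrite('pics/back.png',np.hstack([f(a['frame'][110:250,345:475]),f(b['frame'][90:230,200:330])]))
S,D=V['s_frame'],V['d_frame']
x,sa=brass(S,(390,150,420,192));y,sb=brass(D,(245,140,270,178));print('collar',x,sa,y,sb,tri(V,x,y))
E
```

```text
position: [0.5417, -0.2122, 0.2245]
contact_force: [0.5, -0.2, -3.6]
position: [0.5098, 0.0149, 0.222]
contact_force: [0.7, 0.1, -1.7]
t: 10.97
position: [0.4894, 0.1601, 0.2222]
ee_rot: [-0.0, 0.59, 0.807, -0.0]
contact_force: [-0.1, -0.5, -1.7]
gripper_width: 0.0251
finger_force: 39.6
collar [405.33606557 174.14754098] [398 168  16  12 122] [258.56382979 162.14893617] [251 157  16  10  94] (array([0.4889712 , 0.16088992, 0.16971693]), np.float64(0.0010500937614288562))
```

View pics/back.png

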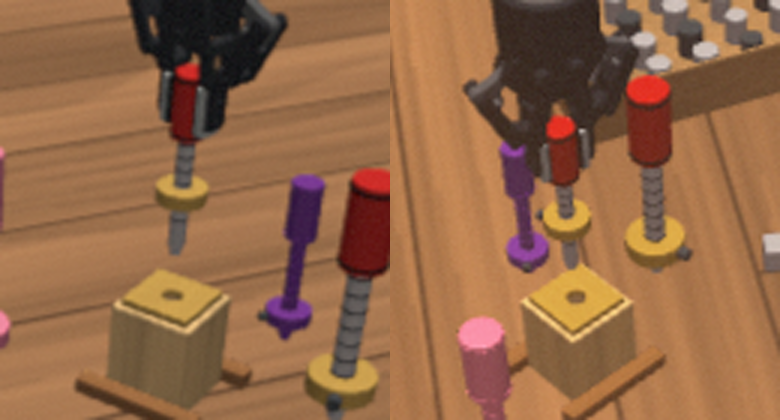

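The collar is now about 26.5 mm higher on the rod (scene (405,174), side (259,162)) and the gauge is upright over the stand's hole. I correct +1 mm in x and lower it.

```bash
python3 -m crank '[{"x":0.1,"y":0,"z":-1,"wx":0,"wy":0,"wz":0},{"x":0,"y":0,"z":-1,"wx":0,"wy":0,"wz":0},{"x":0,"y":0,"z":-0.8,"wx":0,"wy":0,"wz":0},{"x":0,"y":0,"z":-0.3,"wx":0,"wy":0,"wz":0},{"x":0,"y":0,"z":-0.3,"wx":0,"wy":0,"wz":0},{"x":0,"y":0,"z":-0.3,"wx":0,"wy":0,"wz":0},{"x":0,"y":0,"z":-0.3,"wx":0,"wy":0,"wz":0},{"x":0,"y":0,"z":0,"wx":0,"wy":0,"wz":0}]' | grep -E 'pos|con'
python3 -m crank '[{"x":0,"y":0,"z":-0.3,"wx":0,"wy":0,"wz":0},{"x":0,"y":0,"z":-0.3,"wx":0,"wy":0,"wz":0},{"x":0,"y":0,"z":-0.3,"wx":0,"wy":0,"wz":0},{"x":0,"y":0,"z":0,"wx":0,"wy":0,"wz":0},{"x":0,"y":0,"z":0,"wx":0,"wy":0,"wz":0}]' | grep -E 'pos|con'
```

```text
position: [0.4909, 0.16, 0.1824]
contact_force: [-0.7, -0.1, -1.5]
position: [0.4909, 0.1601, 0.1736]
contact_force: [-0.8, -0.0, -1.5]
```

```bash
python3 -m crank '[{"x":0,"y":0,"z":-0.5,"wx":0,"wy":0,"wz":0},{"x":0,"y":0,"z":-0.5,"wx":0,"wy":0,"wz":0},{"x":0,"y":0,"z":-0.5,"wx":0,"wy":0,"wz":0},{"x":0,"y":0,"z":-0.5,"wx":0,"wy":0,"wz":0},{"x":0,"y":0,"z":-0.5,"wx":0,"wy":0,"wz":0},{"x":0,"y":0,"z":-0.3,"wx":0,"wy":0,"wz":0},{"x":0,"y":0,"z":0,"wx":0,"wy":0,"wz":0},{"x":0,"y":0,"z":0,"wx":0,"wy":0,"wz":0}]' | grep -E 'pos|con'
ok(){ tee /tmp/o | grep position|tr '\n' ' '; awk -F'[],[]' '/contact/{print $4; exit ($4>0.5)}' /tmp/o; }
python3 -m crank '[{"x":0,"y":0,"z":-0.05,"wx":0,"wy":0,"wz":0}]'|ok && python3 -m crank '[{"x":0,"y":0,"z":-0.05,"wx":0,"wy":0,"wz":0}]'|ok && python3 -m crank '[{"x":0,"y":0,"z":-0.05,"wx":0,"wy":0,"wz":0}]'|ok && python3 -m crank '[{"x":0,"y":0,"z":-0.05,"wx":0,"wy":0,"wz":0}]'|ok && python3 -m crank '[{"x":0,"y":0,"z":-0.05,"wx":0,"wy":0,"wz":0}]'|ok
```

```text
position: [0.4909, 0.1601, 0.1457]
contact_force: [0.6, -0.2, -1.5]
position: [0.4912, 0.1601, 0.1456]  -1.2
position: [0.4912, 0.1601, 0.145]  -1.5
position: [0.4912, 0.1602, 0.1445]  -1.8
position: [0.4911, 0.1601, 0.1439]  -1.8
position: [0.4911, 0.1601, 0.1433]  -1.8
```

```bash
ok(){ tee /tmp/o | grep position|tr '\n' ' '; awk -F'[],[]' '/contact/{print $4; exit ($4>0.3)}' /tmp/o; }
python3 -m crank '[{"x":0,"y":0,"z":-0.03,"wx":0,"wy":0,"wz":0}]'|ok && python3 -m crank '[{"x":0,"y":0,"z":-0.03,"wx":0,"wy":0,"wz":0}]'|ok && python3 -m crank '[{"x":0,"y":0,"z":-0.03,"wx":0,"wy":0,"wz":0}]'|ok && python3 -m crank '[{"x":0,"y":0,"z":-0.03,"wx":0,"wy":0,"wz":0}]'|ok && python3 -m crank '[{"x":0,"y":0,"z":-0.03,"wx":0,"wy":0,"wz":0}]'|ok&& python3 -m crank '[{"x":0,"y":0,"z":-0.03,"wx":0,"wy":0,"wz":0}]'|ok
```

```text
position: [0.491, 0.1601, 0.143]  -1.6
position: [0.491, 0.1601, 0.1427]  -2.1
position: [0.491, 0.1601, 0.1424]  4.6
```

Collar contact is at the same height as on the pump face. I release and back away.

```bash
python3 -m crank '[{"x":0,"y":0,"z":0,"wx":0,"wy":0,"wz":0},{"x":0,"y":0,"z":0,"wx":0,"wy":0,"wz":0},{"x":0,"y":0,"z":0,"wx":0,"wy":0,"wz":0},{"x":0,"y":0,"z":0,"wx":0,"wy":0,"wz":0},{"x":0,"y":0,"z":0,"wx":0,"wy":0,"wz":0},{"x":0,"y":0,"z":0,"wx":0,"wy":0,"wz":0}]' 0.7 | grep -E 'pos|con|wid'
python3 -m crank '[{"x":0,"y":0,"z":1,"wx":0,"wy":0,"wz":0},{"x":0,"y":0,"z":2,"wx":0,"wy":0,"wz":0},{"x":0,"y":0,"z":2,"wx":0,"wy":0,"wz":0},{"x":0,"y":0,"z":2,"wx":0,"wy":0,"wz":0},{"x":0,"y":0,"z":3,"wx":0,"wy":0,"wz":0},{"x":0,"y":0,"z":3,"wx":0,"wy":0,"wz":0},{"x":0,"y":0,"z":0,"wx":0,"wy":0,"wz":0},{"x":0,"y":0,"z":0,"wx":0,"wy":0,"wz":0}]' | grep -E 'pos|con|wid'
python3 - <<'E'
from h import *
from workcell import bot
a=bot.get_image("scene");b=bot.get_image("side")
V={**{'s_'+k:v for k,v in a.items()},**{'d_'+k:v for k,v in b.items()}};np.savez('v5.npz',**V)
f=lambda i:cv2.resize(i,(390,420),interpolation=cv2.INTER_CUBIC)
cv2.imwrite('pics/end.png',np.hstack([f(a['frame'][110:250,345:475]),f(b['frame'][90:230,200:330])]))
x,_=red(a['frame'],(390,150,425,205));y,_=red(b['frame'],(245,140,275,185));print('handle',tri(V,x,y))
E
```

```text
position: [0.4911, 0.1601, 0.1425]
contact_force: [-0.5, 0.6, -0.2]
gripper_width: 0.0727
position: [0.4918, 0.1604, 0.2746]
contact_force: [-1.0, 0.6, -0.0]
gripper_width: 0.073
handle (array([0.49056174, 0.16029195, 0.16110088]), np.float64(3.786575297181018e-05))
```

View pics/end.png

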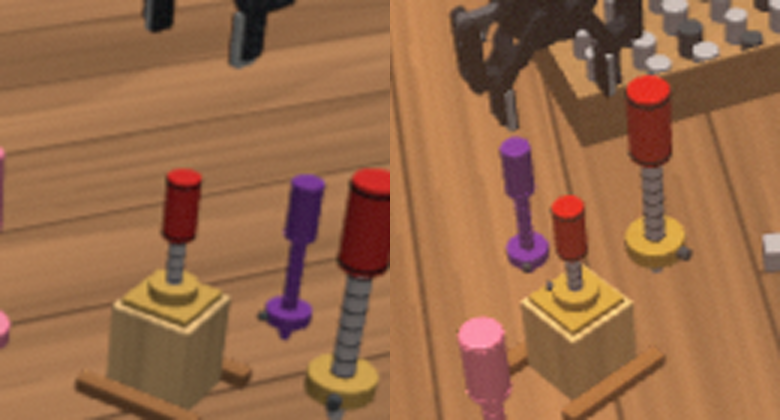

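The gauge hangs upright in its stand (scene (406,180)) with its collar flat on the plate. The handle is 26.4 mm lower than at the start, and the gripper is clear.

```bash
python3 -c "
from workcell import bot
print(bot.hand_in())"
```

```text
the job is handed in; nothing more can be done
None
```

I measured the bore at about 44 mm deep; the gauge is back in its stand, released and holding that reading, and the job is handed in (no verdict was returned).

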